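# Unlock the truffle dish and present it to the tea drinker

## Robot

A 6-joint arm with a two-finger parallel gripper is mounted at the origin on a cart in front of the work surface, level with it; the furniture and walls round the work are solid. World frame = base frame: x ahead of the robot, y to its left, z up, the work surface at z = 0. Lengths are in m, angles in rad, forces in N, time in s.
With the tool pointing down it reaches from about 0.35 to 0.775 m from the base axis. Payload 5.5 kg.
Tool frame: the origin (TCP) lies midway between the tips of the shut fingers; the grasp point (between the pads) lies 19 mm behind it; z points along the fingers, y is the line along which they close (so a half turn about z gives the same grasp; the last joint's range is limited). The gripper opens to 85 mm and grips with 20 to 120 N. Pads are 22 mm wide; open, the fingers measure 114 mm over their backs; the gripper's body (76 mm by 85 mm) begins 54 mm behind the grasp point. The pads swing forward as they close: fully open they stand 13 mm farther back than shut.
Start: joints at [-1.344, 0.313, 0.046, 1.304, 0, 1.431], TCP at [0.206, -0.537, 0.231] pointing down, gripper open.
Joint ranges: [-2.76, 2.76], [-0.86, 1.69], [-1.03, 1.26], [-2.2, 2.34], [-1.47, 1.5], [-3.14, 3.14]. Speed limits (rad/s): [2.57, 2.57, 3.14, 3.14, 3.14, 3.14].

## Interface

Orientations are given as a unit quaternion [w, x, y, z].
In Python, from workcell import env gives the robot as it stands.
- The arm moves only by the tool move_arm, never from a script. Its argument "targets" is a list of rows, each a list of 3 entries, a list of its own where there are three numbers: the shift along the tool's x, y, z in mm, then the turn, a rotation vector about the tool's x, y, z in units of 10 degrees (1.0 is 10 degrees), then the closure, from -1 (fully open) to 1 (shut). In form: [[[dx, dy, dz], [ax, ay, az], gripper], ...]. A call has 1 to 5 rows; each row is the pose to reach, as a shift and turn from the pose commanded when the call began, along the tool's axes at that moment; what a row does not reach only later rows make up. A row lasts 1/8 s, in which the tool goes at most 62.5 mm and 10.7 degrees, less where a joint would pass 70% of its speed; a pose out of reach is approached as far as the arm can. A call with a gripper value outside its range is refused whole. The fingers move at their own pace and stop on an object; "squeeze" is the grip in N (left out, the last holds). Time passes only in rows, so rows that repeat a pose let the fingers close. It gives the time, the measured TCP pose, the force, the opening and the grip force at its end, in the units of the state.
- env.get_state(): the state, without advancing time (a new reading comes with each control period).
- env.read_camera(name): name is "scene" or "top" or "wrist"; returns a dict with "pixels" (384x512x3 uint8, red, green, blue), "fovy" (degrees; the focal length in pixels is half the picture's height over the tangent of half this angle, whatever the lens; pixels are square), "cx", "cy" (the principal point, pixels), "extrinsics" (4x4, takes a point from world to camera coordinates); the wrist camera has in their place "mount" (4x4, takes a point from camera to tool coordinates, whose origin is the TCP and whose axes are the flange's). Camera axes: x right, y up, looking along -z (the intrinsics and any distortion apply to the point x, -y, -z); pixel columns grow to the right and rows downward; lengths in m; the calibration is good to about 2 mm. A picture is of the moment at which its call begins: read the wrist's pose just before it. There is no depth.
- env.hand_in(): hands the job in; it is judged then, once.
Trained networks look in a picture, given as the dict that the camera call returned (one of the last four; its "shot" number tells which), for a name from the list of things; names that differ only in an ending like _2 or _b are one class to them, and where a whole thing is asked for, a point or a joint stands for the part that bears it (a point fixed in the world has none). Each returns a list of dicts, best first, with "confidence" (0 to 1); they miss things now and then, are a little off and sometimes report something else, mostly with a low value. They report only what shows in the picture. A call takes as long as a camera call.
- env.spot_in(thing, picture): "centre" ([x, y, z] in m, in world coordinates, good to about 4 mm: the middle of the surface that is visible of it).
- env.regions_of(thing, picture): "mask" (384x512 bool, what is visible of it).
- env.landmark_of(thing, picture): "centre" ([x, y, z] in m, in world coordinates, good to about 4 mm: a listed point, or the origin of a listed thing).
The state is a dict: "clock": time; "joint_pos": joint angles; "qvel": joint speeds; "tau": joint torques, N m; "tcp_pos": TCP position; "orientation": TCP orientation; "wrist_force": force on the tool from outside, world axes, zero at the start; "ft_torque": the same for the moment, N m; "finger_gap": finger opening in m; "grip_force": force on a finger pad.
Only numpy, scipy, OpenCV 4.12 (cv2) and the standard library are available. Lean on these libraries where they do the work, as an engineer would, in place of code of your own. Each camera call takes 0.05 s, during which the arm holds its last target. There are 200 camera calls.

## Task

Draw the locking pin out of the serving stand by its black knob and park it lying in the open notch of the dark block at the left end of the stand, its knob still towards the robot and hanging clear of the block. Then take the dish by the wooden grip of its handle, lift it straight up about 10 cm clear of the stand, and turn it, still above the stand, a quarter turn so that its red lip faces the side where the tea cup stands (not the mug). Keep the dish level and the truffle lying in its middle, leave the cup, mug, sugar bowl and salt alone, and finish while still holding the dish there in the air.

Things in the scene. Friction and masses are not known exactly. Their poses are not given: they have to be found in the camera images.
- stand: Serving stand, fixed: wooden board (x -65 to +65, y -65 to +140 mm, 12 high) with a round seat, top z = 30 mm. Origin on the worktop under the seat's centre; x away from the robot (+-0.22 rad), y left, z up. Left of the dish two steel cheeks, x = -26.5 to -6.5 and 6.5 to 12.5, top 64 mm; farther left a dark block with the notch, x -40 to +10, y 98 to 134, top 60 mm.
- bore (a point): Pin axis at the start, in the 11 mm bore through both cheeks and the dish's lug, along the stand's x; at x = 0, y = 78, z = 48 mm of the stand. The pin starts in it, knob to the stand's -x (towards the robot).
- notch (a point): Parking notch: slot along the stand's x, 14 mm wide, 50 long (x -40 to +10), open at top and both ends, floor z = 44, walls up to 60 mm. The point (x 0, y 116, z 48 mm of the stand) lies on the axis of a pin resting in it. Parked, the pin lies along the slot with its knob out to the stand's -x, the knob's middle 62 mm (47 to 77) to -x of this point.
- pin: Locking pin, loose, 40 g: black round knob 20 mm across, 24 long, and a steel shank 8 mm across from 12 to 80 mm along the pin's +x. Origin: middle of the knob, on the axis. Slides freely with 3 mm play. At the start the origin is 62 mm to the stand's -x of the bore point, z about 48 mm; it must move 45 mm to -x to be free of both cheeks. It may roll about its x.
- dish: White round dish, loose, about 220 g, 104 mm across, rim 19 mm high, conical inside (11 degrees), flat foot. Origin: centre of the underside, 30 mm above the worktop when seated; axes at the start as the stand's. A steel lug at its +y edge sits between the cheeks, held by the pin. A steel bail arches over it along its y, posts 48 mm to either side.
- bail_grip (a point): Middle of the wooden grip on top of the bail, right above the dish's centre, 88 mm above its underside (118 mm above the worktop when seated). The grip is 56 mm long along the dish's y, 12 thick along x (pinch it across x), 16 high. The truffle's top is 54 mm below this point.
- lip (a point): Top middle of the red lip, a tongue 34 mm wide at the dish's +x edge, a quarter turn from the lug; 62 mm from the dish's centre. It points away from the robot at the start.
- dish_middle (a point): Point in the dish's middle, 21 mm above its underside, where the truffle's centre lies when centred.
- truffle_center (a point): Centre of the dark brown truffle, a hard ball 24 mm in diameter, about 20 g, loose in the middle of the dish; it rolls if the dish tilts or is jerked.
- tea_cup: White tea cup with a patterned band, 97 x 118 x 70 mm, loose, origin under its middle; about 295 mm to the left or the right of the stand's origin, along the stand's y. The lip shall face this side.
- green_mug: Green and white mug, 78 x 116 x 101 mm, loose, origin under its middle; on the other side of the stand, about 295 mm off.
- sugar_bowl: White lidded sugar bowl, 95 x 95 x 114 mm, loose, farther back than the stand; to be left alone.
- salt_shaker: Salt shaker, 44 x 44 x 90 mm, loose, farther back than the stand; to be left alone.

How it is judged:
By the outcome, as a careful person would: the job done as asked, in the order asked, and still so for the second after the job is handed in, while the arm keeps its last pose, push and grip.
It also fails if it takes over 53 s, if anything falls off the work surface, if the arm or the gripper's body presses on something with over 40 N, if the wrist force passes 120 N, or if a joint passes its speed limit or range.

## Working session

There is one attempt and no reset: what is moved stays moved. The work goes in short steps, Python scripts to look and compute and a tool call to move; the robot and the scene stay as the last step left them, time stands still between calls to the robot, and variables do not carry over. Pictures are saved under pics/ and viewed, at most 10 in all, crops included, and the job is handed in when it is done.

Besides the shell and the picture viewer there is one more tool, called after "Emit:" as a command line: name --argument value ..., lists and objects as JSON in quotes. move_arm: Moves the arm, as the interface text tells. Its arguments: {"type":"object","properties":{"targets":{"type":"array","items":{"type":"array"}},"squeeze":{"type":"number"}},"required":["targets"]}

```bash
mkdir -p pics; cat > h.py <<'E'
import numpy as np, cv2
from scipy.spatial.transform import Rotation as R
from workcell import env
def q2R(q): return R.from_quat([q[1],q[2],q[3],q[0]])
def save(p,n): cv2.imwrite('pics/'+n,cv2.cvtColor(p['pixels'],cv2.COLOR_RGB2BGR))
def rel(pos,Rt=None):
    s=env.get_state(); Rc=q2R(s['orientation'])
    d=Rc.inv().apply(np.array(pos)-s['tcp_pos'])*1000
    a=(Rc.inv()*Rt).as_rotvec()/np.radians(10) if Rt is not None else None
    return d.round(1), None if a is None else a.round(2)
E
python3 - <<'E'
from h import *
s=env.get_state(); print({k:np.round(v,3) for k,v in s.items()})
for c in ['scene','top']:
    p=env.read_camera(c); save(p,c+'.png')
    for t in ['bore','notch','pin','dish','bail_grip','lip','stand','tea_cup','green_mug','dish_middle','sugar_bowl','salt_shaker']:
        r=env.landmark_of(t,p); print(c,t,[(np.round(x['centre'],3),round(x['confidence'],2)) for x in r[:2]])
E
```

```text
{'clock': np.float64(0.0), 'joint_pos': array([-1.344,  0.314,  0.045,  1.304, -0.   ,  1.431]), 'qvel': array([-0.001, -0.001,  0.   , -0.   , -0.001,  0.001]), 'tau': array([ 0.0000e+00, -4.8063e+01,  2.9853e+01,  2.0000e-02, -0.0000e+00,
        0.0000e+00]), 'tcp_pos': array([ 0.206, -0.536,  0.23 ]), 'orientation': array([-0.001,  0.983,  0.182, -0.   ]), 'wrist_force': array([ 0.272, -0.072,  0.489]), 'ft_torque': array([0.018, 0.026, 0.021]), 'grip_force': np.float64(0.0), 'finger_gap': np.float64(0.085)}
scene bore [(array([0.5  , 0.145, 0.05 ]), 0.8)]
scene notch [(array([0.497, 0.181, 0.046]), 0.9), (array([0.501, 0.141, 0.048]), 0.61)]
scene pin [(array([0.44 , 0.131, 0.05 ]), 0.59)]
scene dish [(array([0.512, 0.059, 0.03 ]), 0.71), (array([0.569, 0.072, 0.049]), 0.45)]
scene bail_grip [(array([0.513, 0.067, 0.12 ]), 0.75)]
scene lip [(array([0.57 , 0.071, 0.049]), 0.76)]
scene stand [(array([0.512, 0.064, 0.   ]), 0.81)]
scene tea_cup [(array([ 0.464,  0.347, -0.   ]), 0.8), (array([0.51 , 0.059, 0.05 ]), 0.56)]
scene green_mug [(array([ 0.561, -0.222,  0.002]), 0.75), (a
[... 352 characters left out ...]
96, 0.183, 0.05 ]), 0.9)]
top pin [(array([0.44 , 0.124, 0.046]), 0.65)]
top dish [(array([0.512, 0.061, 0.033]), 0.95), (array([0.439, 0.128, 0.049]), 0.74)]
top bail_grip [(array([0.511, 0.063, 0.116]), 0.8), (array([0.439, 0.126, 0.046]), 0.58)]
top lip [(array([0.573, 0.073, 0.051]), 0.59)]
top stand [(array([0.511, 0.063, 0.003]), 0.68)]
top tea_cup [(array([ 0.468,  0.343, -0.002]), 0.72)]
top green_mug [(array([ 0.561, -0.222,  0.001]), 0.73), (array([0.654, 0.42 , 0.002]), 0.41)]
top dish_middle [(array([0.516, 0.06 , 0.051]), 0.57)]
top sugar_bowl [(array([0.652, 0.419, 0.002]), 0.58), (array([ 0.468,  0.349, -0.003]), 0.46)]
top salt_shaker [(array([ 0.593,  0.488, -0.004]), 0.57)]
```

View pictures.

```bash
python3 - <<'E'
from h import *
S=np.array([[0,78],[0,116],[-62,78],[62,0],[0,0],[0,0],[0,0],[0,0]])/1000
W=[np.array(a) for a in ([.498,.1425],[.4965,.182],[.440,.1275],[.5715,.072],[.512,.060],[.512,.065],[.5115,.0635],[.513,.0615])]
W=np.array(W);a=S-S.mean(0);b=W-W.mean(0)
th=np.arctan2((a[:,0]*b[:,1]-a[:,1]*b[:,0]).sum(),(a*b).sum())
M=np.array([[np.cos(th),-np.sin(th)],[np.sin(th),np.cos(th)]]);t=W.mean(0)-M@S.mean(0)
print(th,t,((S@M.T+t-W)*1000).round(1).tolist())
E
```

```text
0.15103392712372327 [0.51192815 0.06313705] [[2.2, -2.3], [-2.0, -4.2], [-1.1, 3.4], [1.7, 0.5], [-0.1, 3.1], [-0.1, -1.9], [0.4, -0.4], [-1.1, 1.6]]
```

View pics/scene.png

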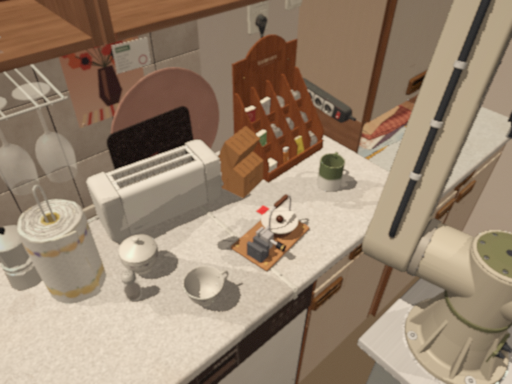

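View pics/top.png

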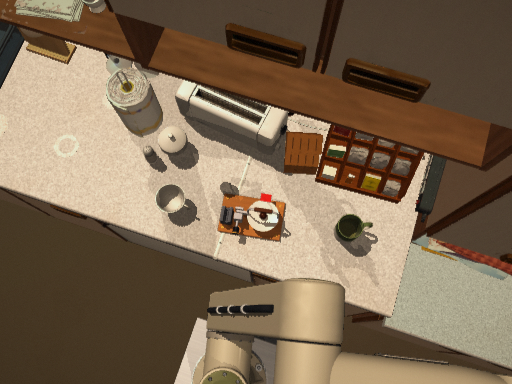

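Emit:
move_arm --targets '[[[36,-43,0],[0,0,-1],0],[[72,-86,0],[0,0,-2],0],[[110,-130,0],[0,0,-3],0],[[148,-175,0],[0,0,-4],0],[[186,-220,0],[0,0,-5],0]]'

```text
clock: 1.92
tcp_pos: [0.3013, -0.2631, 0.2315]
orientation: [0.001, 0.813, 0.583, 0.0]
wrist_force: [0.5, 0.2, 1.2]
finger_gap: 0.0424
grip_force: 0.0
```

```bash
cat >> h.py <<'E'
YAW=0.155; T0=np.array([.5119,.0631])
def w(x,y,z):  # stand mm -> world m
    c,s=np.cos(YAW),np.sin(YAW); return np.array([T0[0]+(c*x-s*y)/1e3,T0[1]+(s*x+c*y)/1e3,z/1e3])
def down(yaw): return R.from_euler('z',yaw)*R.from_euler('x',np.pi)
E
python3 - <<'E'
from h import *
s=env.get_state(); print(s['clock'],s['tcp_pos'],s['finger_gap'],s['joint_pos'].round(2)); print(rel(w(-62,78,170),down(YAW+np.pi)))
E
```

```text
1.925 [ 0.3012905  -0.2631282   0.23149075] 0.04237065549933128 [-0.92 -0.03 -0.36  1.24  0.    0.98]
(array([417. ,   3.8,  61.3]), array([ 0.000e+00,  1.000e-02, -1.176e+01]))
```

Emit:
move_arm --targets '[[[55,0,0],[0,0,-1],0],[[110,0,0],[0,0,-2],0],[[165,0,0],[0,0,-3],0],[[220,0,0],[0,0,-4],0],[[280,0,10],[0,0,-5],0]]'

```text
clock: 2.55
tcp_pos: [0.3932, 0.0016, 0.2222]
orientation: [0.002, 0.49, 0.872, 0.0]
wrist_force: [1.3, -1.0, 0.7]
finger_gap: 0.0428
grip_force: 0.0
```

```bash
python3 - <<'E'
from h import *
s=env.get_state(); print(s['clock'],s['tcp_pos'],s['finger_gap'],s['joint_pos'].round(2)); print(rel(w(-75,78,200),down(YAW+np.pi)))
E
```

```text
2.55 [0.39318693 0.00155139 0.22218559] 0.04280405061623743 [-0.2  -0.04 -0.39  1.22 -0.    0.82]
(array([91.7, 93.8, 22.2]), array([ 0.  ,  0.02, -6.76]))
```

Emit:
move_arm --targets '[[[30,30,10],[0,0,-1],0],[[60,60,22],[0,0,-2],0],[[92,94,22],[0,0,-3],0],[[92,94,22],[0,0,-4],0],[[92,94,22],[0,0,-5],0]]'

```text
clock: 3.18
tcp_pos: [0.4251, 0.1282, 0.1992]
orientation: [-0.0, 0.074, 0.997, -0.0]
wrist_force: [-1.3, 0.3, -0.4]
finger_gap: 0.0425
grip_force: 0.0
```

Emit:
move_arm --targets '[[[0,0,0],[0,0,-1],0],[[0,0,0],[0,0,-1.75],0],[[0,0,0],[0,0,-1.75],0]]'

```text
clock: 3.55
tcp_pos: [0.4252, 0.1274, 0.1994]
orientation: [0.0, -0.074, 0.997, -0.0]
wrist_force: [-0.3, -0.1, -0.5]
finger_gap: 0.0428
grip_force: 0.0
```

```bash
python3 - <<'E'
from h import *
s=env.get_state(); print(s['clock'],s['tcp_pos'],s['finger_gap'],s['joint_pos'].round(2)); print(rel(w(-62,78,120),down(YAW+np.pi)))
p=env.read_camera('wrist'); save(p,'w1.png'); print(p['fovy'],p['cx'],p['cy'],p['mount'].round(3) if hasattr(p['mount'],'round') else p['mount'], [k for k in p])
for t in ['bore','notch','pin','bail_grip','lip','stand']:
    r=env.landmark_of(t,p); print(t,[(np.round(x['centre'],4),round(x['confidence'],2)) for x in r[:2]], 'model',w(*{'bore':(0,78,48),'notch':(0,116,48),'pin':(-62,78,48),'bail_grip':(0,0,118),'lip':(62,0,49),'stand':(0,0,0)}[t]).round(4))
E
```

```text
3.55 [0.42519496 0.12737021 0.19935271] 0.04277382837599189 [ 0.11  0.07 -0.33  1.17 -0.   -0.04]
(array([-13.7,   1.2,  79.4]), array([-0.  ,  0.  , -0.04]))
64.55819020113223 260.1363810810175 191.758306814682 [[ 0.001  0.966  0.259  0.064]
 [ 1.    -0.001  0.    -0.001]
 [ 0.     0.259 -0.966 -0.141]
 [ 0.     0.     0.     1.   ]] ['pixels', 'fovy', 'cx', 'cy', 'mount', 'shot']
bore [(array([0.5018, 0.136 , 0.048 ]), 0.78), (array([ 5.956e-01,  4.857e-01, -3.000e-04]), 0.63)] model [0.4999 0.1402 0.048 ]
notch [(array([0.4971, 0.1789, 0.0488]), 0.58)] model [0.494  0.1777 0.048 ]
pin [(array([0.4381, 0.1298, 0.0469]), 0.86)] model [0.4386 0.1306 0.048 ]
bail_grip [] model [0.5119 0.0631 0.118 ]
lip [] model [0.5732 0.0727 0.049 ]
stand [] model [0.5119 0.0631 0.    ]
```

View pics/w1.png

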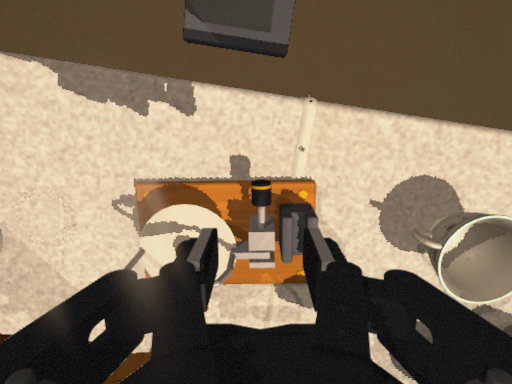

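```bash
cat >> h.py <<'E'
def proj(p,P,s):
    f=192/np.tan(np.radians(p['fovy'])/2); m=np.array(p['mount'])
    X=q2R(s['orientation']).inv().apply(np.atleast_2d(P)-s['tcp_pos'])
    c=(X-m[:3,3])@m[:3,:3]
    return np.c_[p['cx']+f*c[:,0]/-c[:,2], p['cy']-f*c[:,1]/-c[:,2]]
E
python3 - <<'E'
from h import *
s=env.get_state(); p=env.read_camera('wrist')
im=cv2.resize(cv2.cvtColor(p['pixels'],cv2.COLOR_RGB2BGR)[160:310,110:340],None,fx=3,fy=3,interpolation=cv2.INTER_CUBIC)
def line(pts,c):
    q=((proj(p,[w(*a) for a in pts],s)-[110,160]+.5)*3*8).round().astype(int); cv2.polylines(im,[q],False,c,1,cv2.LINE_AA,3)
line([(-65,-65,12),(-65,140,12),(65,140,12),(65,-65,12),(-65,-65,12)],(255,0,0))
line([(-74,78,48),(12,78,48)],(0,255,0))
for y in (98,109,123,134): line([(-40,y,60),(10,y,60)],(0,255,255))
line([(-40,98,60),(-40,134,60)],(0,255,255))
for x in (-26.5,-6.5): line([(x,66,64),(x,90,64)],(255,0,255))
cv2.imwrite('pics/o1.png',im)
E
```

```text
(no output)
```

View pics/o1.png

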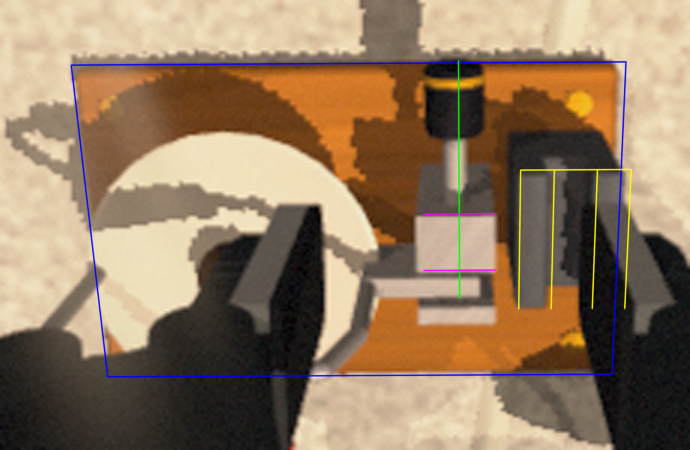

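```bash
sed -i 's/T0=np.array.*/T0=np.array([.5121,.0619])/' h.py; python3 - <<'E'
from h import *
print(rel(w(-63,78,27),down(YAW+np.pi)))
E
```

```text
(array([-1.280e+01,  1.000e-01,  1.723e+02]), array([-0.  ,  0.  , -0.04]))
```

Emit:
move_arm --targets '[[[-6,0,55],[0,0,0],0],[[-13,0,110],[0,0,0],0],[[-13,0,150],[0,0,0],0],[[-13,0,172],[0,0,0],0],[[-13,0,172],[0,0,0],0]]'

```text
clock: 4.58
tcp_pos: [0.4363, 0.129, 0.0257]
orientation: [-0.002, -0.074, 0.997, -0.0]
wrist_force: [-0.6, -0.1, 1.8]
finger_gap: 0.0424
grip_force: 0.0
```

Emit:
move_arm --targets '[[[0,0,0],[0,0,0],0.6],[[0,0,0],[0,0,0],1],[[0,0,0],[0,0,0],1],[[0,0,0],[0,0,0],1]]' --squeeze 30

```text
clock: 5.08
tcp_pos: [0.4391, 0.1294, 0.0281]
orientation: [0.001, -0.074, 0.997, 0.0]
wrist_force: [1.9, 0.2, 1.4]
finger_gap: 0.0189
grip_force: 29.8
```

Emit:
move_arm --targets '[[[10,0,0],[0,0,0],1],[[25,0,0],[0,0,0],1],[[42,0,0],[0,0,0],1],[[60,0,0],[0,0,0],1],[[60,0,0],[0,0,0],1]]'

```text
clock: 5.7
tcp_pos: [0.3752, 0.12, 0.0266]
orientation: [-0.002, -0.074, 0.997, -0.0]
wrist_force: [-0.1, -0.6, -0.7]
finger_gap: 0.0189
grip_force: 29.7
```

```bash
python3 - <<'E'
from h import *
s=env.get_state(); p=env.read_camera('wrist')
im=cv2.resize(cv2.cvtColor(p['pixels'],cv2.COLOR_RGB2BGR)[100:384,110:400],None,fx=2,fy=2); cv2.imwrite('pics/pull.png',im)
print(rel(w(-123,116,55),down(YAW+np.pi)))
for n in ['top','scene']: print(env.landmark_of('pin',env.read_camera(n))[:1])
E
```

```text
(array([ -1.2,  37.6, -28.1]), array([-0.  , -0.01, -0.04]))
[]
[{'centre': [0.3785, 0.1218, 0.0526], 'confidence': 0.57}]
```

View pics/pull.png

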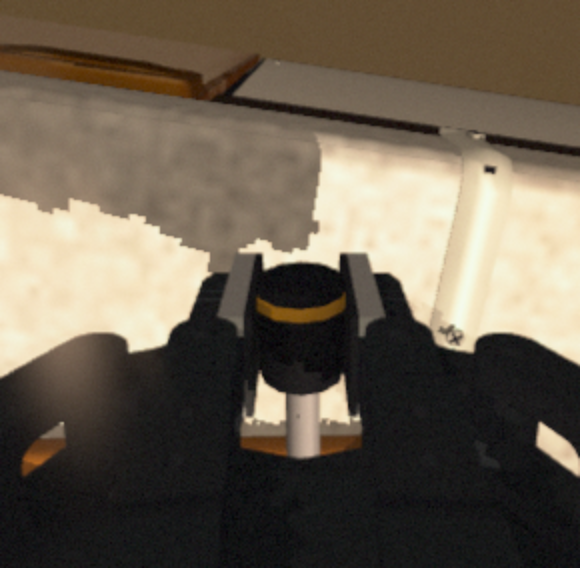

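Emit:
move_arm --targets '[[[0,0,-20],[0,0,0],1],[[0,5,-38],[0,0,0],1],[[0,22,-38],[0,0,0],1],[[0,38,-38],[0,0,0],1],[[0,38,-38],[0,0,0],1]]'

```text
clock: 6.58
tcp_pos: [0.3734, 0.1585, 0.0653]
orientation: [0.0, -0.075, 0.997, -0.0]
wrist_force: [0.7, -0.6, -0.1]
finger_gap: 0.0187
grip_force: 29.6
```

Emit:
move_arm --targets '[[[-20,0,0],[0,0,0],1],[[-40,0,0],[0,0,0],1],[[-60,0,0],[0,0,0],1],[[-60,0,5],[0,0,0],1],[[-60,0,5],[0,0,0],1]]'

```text
clock: 7.2
tcp_pos: [0.4309, 0.1662, 0.0593]
orientation: [-0.001, -0.074, 0.997, -0.0]
wrist_force: [-0.5, 0.4, -0.8]
finger_gap: 0.0191
grip_force: 29.6
```

```bash
python3 - <<'E'
from h import *
s=env.get_state(); print(rel(w(-62,116,29),down(YAW+np.pi)),s['wrist_force'])
p=env.read_camera('wrist')
im=cv2.resize(cv2.cvtColor(p['pixels'],cv2.COLOR_RGB2BGR)[180:384,180:340],None,fx=3,fy=3,interpolation=cv2.INTER_CUBIC); cv2.imwrite('pics/over.png',im[:590])
E
```

```text
(array([-2.2,  0.4, 30.3]), array([-0.  , -0.02, -0.04])) [-0.50936796  0.39900753 -0.80284933]
```

View pics/over.png

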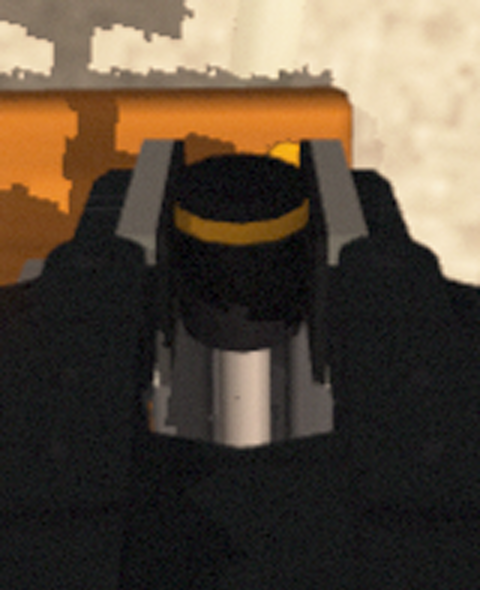

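Emit:
move_arm --targets '[[[-1,0,10],[0,0,0],1],[[-1,0,20],[0,0,0],1],[[-1,0,24],[0,0,0],1],[[-1,0,27],[0,0,0],1],[[-1,0,27],[0,0,0],1]]'

```text
clock: 7.88
tcp_pos: [0.4333, 0.167, 0.0331]
orientation: [-0.0, -0.074, 0.997, -0.0]
wrist_force: [0.6, 0.7, -0.7]
finger_gap: 0.019
grip_force: 29.6
```

Emit:
move_arm --targets '[[[0,0,2],[0,0,0],1],[[0,0,4],[0,0,0],1],[[0,0,5],[0,0,0],1],[[0,0,5],[0,0,0],1]]'

```text
clock: 8.38
tcp_pos: [0.4335, 0.167, 0.0284]
orientation: [0.0, -0.074, 0.997, -0.0]
wrist_force: [-0.3, -1.1, 1.9]
finger_gap: 0.0191
grip_force: 29.8
```

Touching softly; release slowly, then rise and look.

Emit:
move_arm --targets '[[[0,0,0],[0,0,0],0.5],[[0,0,0],[0,0,0],0.3],[[0,0,0],[0,0,0],0.1],[[0,0,0],[0,0,0],0],[[0,0,-15],[0,0,0],0]]'

```text
clock: 9.0
tcp_pos: [0.4323, 0.1667, 0.0425]
orientation: [-0.001, -0.074, 0.997, -0.0]
wrist_force: [0.3, -0.2, -0.5]
finger_gap: 0.0425
grip_force: 0.0
```

Emit:
move_arm --targets '[[[0,0,-50],[0,0,0],0],[[0,0,-100],[0,0,0],0],[[0,-10,-150],[0,0,1],0],[[10,-40,-160],[0,0,2],0],[[10,-60,-160],[0,0,3],0]]'

```text
clock: 9.62
tcp_pos: [0.4329, 0.1055, 0.2049]
orientation: [0.001, 0.189, 0.982, 0.0]
wrist_force: [0.4, -0.8, -0.4]
finger_gap: 0.0428
grip_force: 0.0
```

```bash
python3 - <<'E'
from h import *
s=env.get_state(); p=env.read_camera('wrist')
im=cv2.resize(cv2.cvtColor(p['pixels'],cv2.COLOR_RGB2BGR),None,fx=1.5,fy=1.5,interpolation=cv2.INTER_CUBIC)
def line(pts,c):
    q=((proj(p,[w(*a) for a in pts],s)+.5)*1.5*8).round().astype(int); cv2.polylines(im,[q],False,c,1,cv2.LINE_AA,3)
line([(-40,98,60),(-40,134,60),(10,134,60),(10,98,60),(-40,98,60)],(0,255,255))
line([(0,-28,126),(0,28,126)],(255,0,0))
cv2.imwrite('pics/parked.png',im)
for t in ['pin','bail_grip','truffle_center','dish']: print(t,[(np.round(x['centre'],4),round(x['confidence'],2)) for x in env.landmark_of(t,p)[:1]])
print(w(-62,116,48),w(0,0,118)); print(s['tcp_pos'],rel(w(0,0,150),down(YAW+np.pi/2)))
E
```

```text
pin [(array([0.4356, 0.1638, 0.0489]), 0.85)]
bail_grip [(array([0.5142, 0.0629, 0.1148]), 0.76)]
truffle_center [(array([0.5116, 0.062 , 0.0544]), 0.57)]
dish [(array([0.5118, 0.0637, 0.0276]), 0.65)]
[0.43293519 0.16693777 0.048     ] [0.5121 0.0619 0.118 ]
[0.43285043 0.10546467 0.20487317] (array([-90.6, -12.4,  53. ]), array([-0.  , -0.  ,  5.98]))
```

View pics/parked.png

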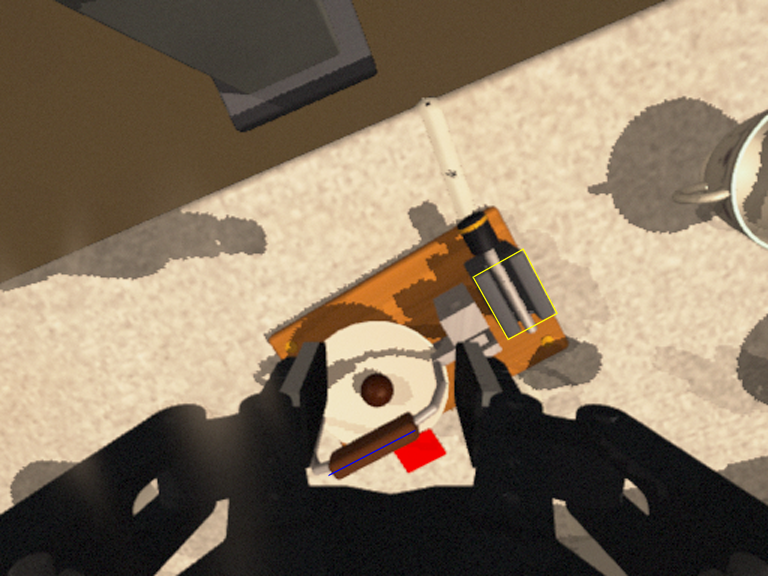

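Emit:
move_arm --targets '[[[-18,-2,0],[0,0,1],0],[[-40,-5,5],[0,0,2],0],[[-60,-8,10],[0,0,3],0],[[-80,-11,15],[0,0,4],0],[[-90,-12,20],[0,0,5],0]]'

```text
clock: 10.5
tcp_pos: [0.5124, 0.0625, 0.1825]
orientation: [-0.0, 0.585, 0.811, -0.0]
wrist_force: [-0.1, -0.3, 0.4]
finger_gap: 0.0425
grip_force: 0.0
```

Emit:
move_arm --targets '[[[0,0,0],[0,0,1],0],[[0,0,0],[0,0,1],0],[[0,0,0],[0,0,1],0]]'

```text
clock: 10.88
tcp_pos: [0.5116, 0.0626, 0.1831]
orientation: [-0.0, 0.651, 0.759, -0.0]
wrist_force: [-0.7, -0.8, -0.6]
finger_gap: 0.043
grip_force: 0.0
```

```bash
python3 - <<'E'
from h import *
s=env.get_state(); p=env.read_camera('wrist')
print(s['tcp_pos'],s['joint_pos'].round(2),rel(w(0,0,99),down(YAW+np.pi/2)))
im=cv2.cvtColor(p['pixels'],cv2.COLOR_RGB2BGR)
def line(pts,c):
    q=((proj(p,[w(*a) for a in pts],s)+.5)*8).round().astype(int); cv2.polylines(im,[q],False,c,1,cv2.LINE_AA,3)
line([(-6,-28,126),(-6,28,126),(6,28,126),(6,-28,126),(-6,-28,126)],(255,0,0))
cv2.imwrite('pics/grip.png',cv2.resize(im[180:384,140:380],None,fx=2.9,fy=2.9,interpolation=cv2.INTER_CUBIC))
for t in ['bail_grip','truffle_center','dish']: print(t,[(np.round(x['centre'],4),round(x['confidence'],2)) for x in env.landmark_of(t,p)[:1]])
E
```

```text
[0.51157534 0.06259265 0.18307842] [-0.03  0.22 -0.2   1.15 -0.    1.38] (array([-0.7,  0.4, 84.2]), array([-0.  ,  0.  , -0.02]))
bail_grip [(array([0.5167, 0.0612, 0.1149]), 0.87)]
truffle_center [(array([0.5143, 0.0647, 0.0502]), 0.49)]
dish [(array([0.5093, 0.0623, 0.0298]), 0.96)]
```

View pics/grip.png

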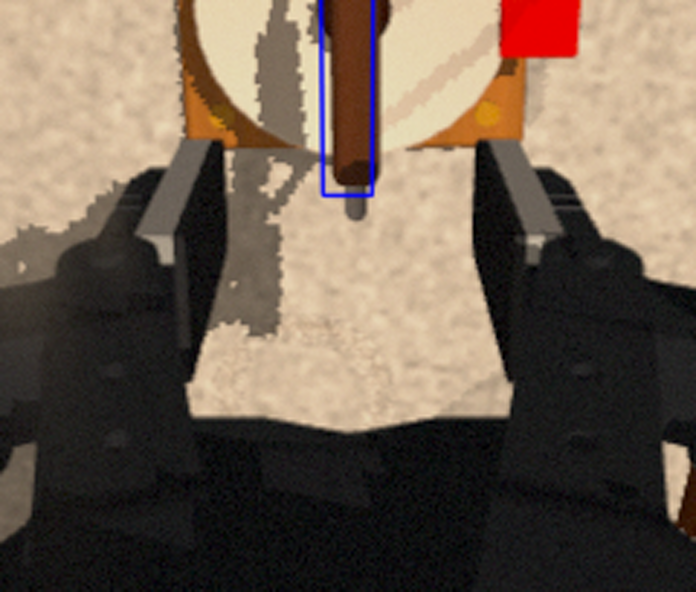

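Emit:
move_arm --targets '[[[1,2,30],[0,0,0],0],[[1,2,60],[0,0,0],0],[[1,2,80],[0,0,0],0.2],[[1,2,84],[0,0,0],0.4],[[1,2,84],[0,0,0],0.5]]'

```text
clock: 11.7
tcp_pos: [0.5138, 0.0633, 0.0997]
orientation: [0.0, 0.653, 0.758, 0.0]
wrist_force: [0.7, 0.4, 1.0]
finger_gap: 0.0214
grip_force: 0.0
```

Emit:
move_arm --targets '[[[0,0,0],[0,0,0],0.6],[[0,0,0],[0,0,0],0.68],[[0,0,0],[0,0,0],0.76],[[0,0,0],[0,0,0],0.9],[[0,0,0],[0,0,0],1]]' --squeeze 60

```text
clock: 12.32
tcp_pos: [0.5136, 0.0633, 0.1001]
orientation: [0.0, 0.653, 0.758, 0.0]
wrist_force: [-2.2, 0.6, 5.5]
finger_gap: 0.0111
grip_force: 58.5
```

Emit:
move_arm --targets '[[[0,0,0],[0,0,0],1],[[0,0,0],[0,0,0],1],[[0,0,0],[0,0,0],1]]' --squeeze 90

```text
clock: 12.7
tcp_pos: [0.5136, 0.0633, 0.1002]
orientation: [0.0, 0.653, 0.758, 0.0]
wrist_force: [-3.0, -0.5, 5.7]
finger_gap: 0.0105
grip_force: 87.9
```

Emit:
move_arm --targets '[[[0,0,-1],[0,0,0],1],[[0,0,-3],[0,0,0],1],[[0,0,-6],[0,0,0],1],[[0,0,-10],[0,0,0],1],[[0,0,-14],[0,0,0],1]]'

```text
clock: 13.32
tcp_pos: [0.5136, 0.0633, 0.1135]
orientation: [0.0, 0.653, 0.758, -0.0]
wrist_force: [-0.4, 0.4, -1.9]
finger_gap: 0.0105
grip_force: 87.8
```

Emit:
move_arm --targets '[[[0,0,-5],[0,0,0],1],[[0,0,-11],[0,0,0],1],[[0,0,-18],[0,0,0],1],[[0,0,-25],[0,0,0],1],[[0,0,-32],[0,0,0],1]]'

```text
clock: 13.95
tcp_pos: [0.5136, 0.0633, 0.1459]
orientation: [0.0, 0.653, 0.758, 0.0]
wrist_force: [-0.3, -0.5, -2.0]
finger_gap: 0.0106
grip_force: 87.8
```

Emit:
move_arm --targets '[[[0,0,-7],[0,0,0],1],[[0,0,-14],[0,0,0],1],[[0,0,-21],[0,0,0],1],[[0,0,-28],[0,0,0],1],[[0,0,-35],[0,0,0],1]]'

```text
clock: 14.58
tcp_pos: [0.5136, 0.0633, 0.1807]
orientation: [0.0, 0.653, 0.758, -0.0]
wrist_force: [0.8, 0.6, -2.1]
finger_gap: 0.01
grip_force: 87.8
```

Emit:
move_arm --targets '[[[0,0,-7],[0,0,0],1],[[0,0,-13],[0,0,0],1],[[0,0,-17],[0,0,0],1],[[0,0,-19],[0,0,0],1],[[0,0,-20],[0,0,0],1]]'

```text
clock: 15.2
tcp_pos: [0.5135, 0.0633, 0.2003]
orientation: [-0.0, 0.653, 0.758, -0.0]
wrist_force: [-0.5, 0.6, -2.3]
finger_gap: 0.0101
grip_force: 87.8
```

```bash
python3 - <<'E'
from h import *
s=env.get_state(); p=env.read_camera('wrist'); save(p,'lift.png')
print(s['tcp_pos'],s['orientation'],s['ft_torque'],s['joint_pos'].round(2),rel(w(0,0,199),down(YAW+np.pi)))
E
```

```text
[0.51352317 0.06330664 0.20025919] [-2.03676645e-05  6.52641121e-01  7.57667182e-01 -9.28035253e-05] [-0.01886942 -0.02737945  0.10670351] [-0.03  0.21 -0.16  1.19 -0.    1.39] (array([-1.2, -1.6,  1.3]), array([-0.  , -0.  , -9.04]))
```

View pics/lift.png

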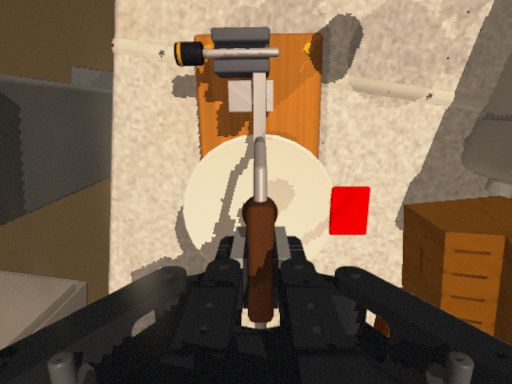

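Emit:
move_arm --targets '[[[0,0,0],[0,0,-0.1],1],[[0,0,0],[0,0,-0.3],1],[[0,0,0],[0,0,-0.6],1],[[0,0,0],[0,0,-1.0],1],[[0,0,0],[0,0,-1.4],1]]'

```text
clock: 15.88
tcp_pos: [0.5135, 0.0633, 0.2001]
orientation: [-0.0, 0.554, 0.833, -0.0]
wrist_force: [-0.5, 0.6, -2.2]
finger_gap: 0.0101
grip_force: 87.8
```

Emit:
move_arm --targets '[[[0,0,0],[0,0,-0.4],1],[[0,0,0],[0,0,-0.8],1],[[0,0,0],[0,0,-1.2],1],[[0,0,0],[0,0,-1.6],1],[[0,0,0],[0,0,-2.0],1]]'

```text
clock: 16.5
tcp_pos: [0.5135, 0.0633, 0.2001]
orientation: [-0.0, 0.401, 0.916, -0.0]
wrist_force: [-0.4, -0.5, -1.6]
finger_gap: 0.0106
grip_force: 87.8
```

Emit:
move_arm --targets '[[[0,0,0],[0,0,-0.4],1],[[0,0,0],[0,0,-0.8],1],[[0,0,0],[0,0,-1.2],1],[[0,0,0],[0,0,-1.6],1],[[0,0,0],[0,0,-2.0],1]]'

```text
clock: 17.12
tcp_pos: [0.5135, 0.0633, 0.2002]
orientation: [-0.0, 0.236, 0.972, -0.0]
wrist_force: [0.0, -0.7, -1.9]
finger_gap: 0.0099
grip_force: 87.8
```

Emit:
move_arm --targets '[[[0,0,0],[0,0,-0.4],1],[[0,0,0],[0,0,-0.8],1],[[0,0,0],[0,0,-1.2],1],[[0,0,0],[0,0,-1.6],1],[[0,0,0],[0,0,-2.0],1]]'

```text
clock: 17.75
tcp_pos: [0.5135, 0.0633, 0.2002]
orientation: [-0.0, 0.063, 0.998, -0.0]
wrist_force: [0.7, -0.3, -2.7]
finger_gap: 0.0105
grip_force: 87.8
```

Emit:
move_arm --targets '[[[0,0,0],[0,0,-0.4],1],[[0,0,0],[0,0,-0.8],1],[[0,0,0],[0,0,-1.2],1],[[0,0,0],[0,0,-1.5],1],[[0,0,0],[0,0,-1.6],1]]'

```text
clock: 18.38
tcp_pos: [0.5135, 0.0633, 0.2002]
orientation: [-0.0, -0.075, 0.997, -0.0]
wrist_force: [-1.0, 0.8, -1.6]
finger_gap: 0.0101
grip_force: 87.8
```

Emit:
move_arm --targets '[[[0,0,0],[0,0,0],1],[[0,0,0],[0,0,0],1],[[0,0,0],[0,0,0],1],[[0,0,0],[0,0,0],1],[[0,0,0],[0,0,0],1]]'

```text
clock: 19.0
tcp_pos: [0.5136, 0.0633, 0.2003]
orientation: [0.0, -0.074, 0.997, -0.0]
wrist_force: [0.0, 0.2, -2.3]
finger_gap: 0.0102
grip_force: 87.8
```

```bash
python3 - <<'E'
from h import *
s=env.get_state(); p=env.read_camera('wrist'); save(p,'end.png')
print(s['clock'],s['tcp_pos'],rel(w(0,0,199),down(YAW+np.pi)))
for n in ['wrist','top','scene']:
  p=env.read_camera(n)
  for t in ['dish','lip','truffle_center','dish_middle','pin','tea_cup']: print(n,t,[(np.round(x['centre'],4),round(x['confidence'],2)) for x in env.landmark_of(t,p)[:1]])
E
```

```text
19.0 [0.51358282 0.06333484 0.20028012] (array([ 1.7, -1.2,  1.3]), array([-0.  , -0.  , -0.04]))
wrist dish [(array([0.5117, 0.0628, 0.1287]), 0.56)]
wrist lip [(array([0.5026, 0.1236, 0.147 ]), 0.82)]
wrist truffle_center [(array([0.5158, 0.0631, 0.1512]), 0.5)]
wrist dish_middle [(array([0.5172, 0.0603, 0.1498]), 0.83)]
wrist pin [(array([0.4379, 0.1662, 0.049 ]), 0.66)]
wrist tea_cup []
top dish [(array([0.5112, 0.0641, 0.1323]), 0.44)]
top lip []
top truffle_center []
top dish_middle [(array([0.5149, 0.0594, 0.1495]), 0.72)]
top pin []
top tea_cup [(array([ 0.468 ,  0.3461, -0.0016]), 0.81)]
scene dish [(array([0.5147, 0.062 , 0.1317]), 0.81)]
scene lip [(array([0.5017, 0.1242, 0.147 ]), 0.85)]
scene truffle_center [(array([0.5139, 0.0611, 0.1529]), 0.48)]
scene dish_middle [(array([0.5117, 0.0591, 0.1517]), 0.69)]
scene pin [(array([0.4338, 0.1668, 0.0506]), 0.57)]
scene tea_cup [(array([4.640e-01, 3.501e-01, 3.000e-04]), 0.86)]
```

View pics/end.png

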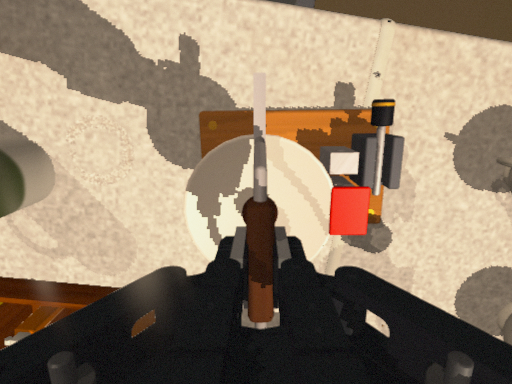

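The picture shows the lip at (350,210), facing the cup's side. The truffle is centred at (260,212), and the pin is parked with its knob at (383,112). The dish is about 10 cm up, so I'm handing it in.

```bash
python3 -c "
from workcell import env; print(env.hand_in())"
```

```text
the job is handed in; nothing more can be done
None
```

The job is handed in at about 19 s: the pin is parked in the notch with its knob towards the robot, and the dish is held about 10 cm above the stand with the truffle in its middle and the red lip facing the tea cup.

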